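# Find the heavy side of a wheel on the balancing stand and hold it down

## Robot

A 7-joint arm with a two-finger parallel gripper is mounted at the origin on a cart in front of the work surface, level with it; the furniture and walls round the work are solid. World frame = base frame: x ahead of the robot, y to its left, z up, the work surface at z = 0. Lengths are in m, angles in rad, forces in N, time in s.
With the tool pointing down it reaches from about 0.35 to 0.775 m from the base axis. Payload 3.1 kg.
Tool frame: the origin (TCP) lies at the very end of the fingers, on their centre line; the grasp point (between the pads) lies 19 mm behind it; z points along the fingers, y is the line along which they close (so a half turn about z gives the same grasp; the last joint's range is limited). The gripper opens to 85 mm and grips with 20 to 120 N. Pads are 22 mm wide; open, the fingers measure 114 mm over their backs; the gripper's body (76 mm by 85 mm) begins 54 mm behind the grasp point. The pads swing forward as they close: fully open they stand 13 mm farther back than shut.
Start: joints at [1.271, 0.311, 0.014, 1.512, -0.004, 1.319, -0.027], TCP at [0.14, -0.532, 0.231] pointing down, gripper open.
Joint ranges: [-2.7, 2.7], [-0.3, 1.91], [-1.27, 1.3], [0.12, 2.57], [-1.44, 4.58], [0.2, 2.03], [-3.05, 3.05]. Speed limits (rad/s): [2.79, 2.79, 3.14, 3.14, 3.14, 3.14, 3.14].

## Interface

Orientations are given as a rotation vector (axis times angle).
In Python, from cell import robot gives the robot as it stands.
- The arm moves only by the tool drive_tool, never from a script. Its argument "plan" is a list that holds one entry, the list of rows, each a list of 7 numbers: the shift along the tool's x, y, z normalised to -1 to 1, where 1 is 30 cm, then the turn, a rotation vector about the tool's x, y, z normalised to -1 to 1, where 1 is 45 degrees, then the opening, from 0 (shut) to 1 (fully open). In form: [[[x, y, z, wx, wy, wz, gripper], ...]]. A call has 1 to 8 rows; each row shifts and turns the commanded pose from where the row before left it, along the tool's axes as they then stand; what a row does not reach is not made up. A row lasts 1/12 s, in which the tool goes at most 41.7 mm and 7.16 degrees, less where a joint would pass 70% of its speed; a pose out of reach is approached as far as the arm can. A call with a number of a shift or a turn outside -1 to 1 is refused whole. A call with a gripper value outside its range is refused whole. The fingers move at their own pace and stop on an object; the grip force is fixed at half the most. Time passes only in rows, so rows that do not move let the fingers close. It gives the time, the measured TCP pose, the force, the opening and the grip force at its end, in the units of the state.
- robot.state(): the state, without advancing time (a new reading comes with each control period).
- robot.read_camera(name): name is "side" or "top"; returns a dict with "img" (384x512x3 uint8, blue, green, red), "fovy" (degrees; the focal length in pixels is half the picture's height over the tangent of half this angle, whatever the lens; pixels are square), "cx", "cy" (the principal point, pixels), "D" ([k1, k2, p1, p2, k3] as OpenCV has them; the pictures are not rectified), "cam_to_world" (4x4, takes a point from camera to world coordinates). Camera axes: x right, y down, z forward; pixel columns grow to the right and rows downward; lengths in m; the calibration is good to about 2 mm. A picture is of the moment at which its call begins. There is no depth.
- robot.sign_off(): hands the job in; it is judged then, once.
The state is a dict: "time_s": time; "qpos": joint angles; "joint_velocities": joint speeds; "joint_efforts": joint torques, N m; "ee_pos": TCP position; "ee_rot": TCP orientation; "contact_force": force on the tool from outside, world axes, zero at the start; "wrist_torque": the same for the moment, N m; "width": opening from 0.0 (shut) to 1.0 (fully open); "grip_force": force on a finger pad.
Only numpy, scipy, OpenCV 4.12 (cv2) and the standard library are available. Lean on these libraries where they do the work, as an engineer would, in place of code of your own. Each camera call takes 0.05 s, during which the arm holds its last target. There are 200 camera calls.

## Task

The wheel on the blue balancing stand has a hidden heavy side: grip the black crank handle and turn it clockwise, as seen from the robot, right round past the bottom and up to the top or beyond, feeling how the wheel pulls on its soft spring and flops over. Then turn the crank either way until the wheel hangs still with its heavy side straight down, the spring slack and the yellow mark in line with the red pointer, and finish while gripping the handle to hold it there. Do not touch the wheel itself, and leave the red bottle and the dish where they are.

Things in the scene. Friction and masses are not known exactly. Their poses are not given: they have to be found in the camera images.
- stand: Blue balancing stand, fixed: grey foot plate 150 x 120 x 14 mm (x -20 to 130 mm), column and bearing housing at x 65 to 120 mm. Origin on the table surface; x level, from the crank towards the column (away from the robot), z up; yaw within 0.35 rad. A level shaft along x, 135 mm up, carries from the front: crank (arm at x -40 mm), red pointer (x 0, tip 56 mm from the axis), wheel.
- axis_front (a point): Point on the shaft's axis level with the middle of the crank handle (98 mm in front of the stand's origin, 135 mm above the table), fixed to the stand. The handle's middle circles round it at 50 mm radius in the stand's y-z plane.
- crank_handle: Black sleeve on the crank pin, 66 mm long, 19 mm thick (16 mm at its ends), lying along the stand's x axis; origin at its middle. It spins freely on its pin, so a gripper may carry it round the whole circle without turning or letting go. The crank arm lies 52 mm behind its middle, nothing in front.
- crank (a joint): Crank angle, rad: 0 = arm and pointer straight up; grows clockwise as the robot sees it (up, stand's -y side, down); 6.28 = once round; turns several times. Handle middle = axis_front + 50 mm x (-sin along the stand's y, +cos along z). Starts 0.2 to 0.8. A drag brake (0.22 N m) keeps it where it is left; 3 to 9 N needed at the handle.
- rotor (a joint): Wheel angle relative to the crank (yellow mark against red pointer), rad: 0 = mark behind pointer, spring slack; positive = wheel clockwise of the crank. At rest it is 0 only where the heavy side hangs straight down (heavy side up is unstable). To get there turn the crank the way the mark is off the pointer: anticlockwise when negative, clockwise when positive.
- wheel: Dark steel wheel, 116 mm across, x 18 to 60 mm of the stand; not to be touched. Origin on the axis, z towards its yellow mark. Free on the shaft, driven by the crank only through a soft spring (0.067 N m/rad). Its unseen heavy side (new place every time; 0.09 to 0.16 N m) winds the spring up to 2.4 rad and, carried high, flops over. It swings out in about 1 s.
- threadlock_bottle: Bystander: red bottle with a pointed cap, 24 x 36 x 92 mm, standing at the left of the table; origin at the centre of its underside.
- parts_dish: Bystander: round metal dish, 111 mm across, 24 mm high, at the right of the table; origin at the centre of its underside.

How it is judged:
On the way:
1. the crank has been turned clockwise right round to the top (within 0.15 rad) or beyond (value of joint crank above 6.13 rad and contact force between the fingers and crank_handle above 0.5 N), for 0.1 s.
At the end, for the whole second after the job is handed in: The wheel hangs heavy side down at rest: its mark is within 0.16 rad (9 degrees) of the pointer with the spring slack, wheel and crank are still (wheel under 0.25, crank under 0.1 rad/s), nothing touches the wheel, and the fingers still grip the crank handle with more than 2 N (value of joint rotor between -0.16 and 0.16 rad and velocity of joint rotor between -0.25 and 0.25 rad/s and velocity of joint crank between -0.1 and 0.1 rad/s and contact force between the fingers and crank_handle above 2 N and contact force between anything else and wheel below 0.3 N); the arm keeps its last pose, push and grip.
It fails at once if the wheel itself is touched (over 2 N) (contact force between anything else and wheel above 2 N).
It fails at once if the red bottle is shifted by over 30 mm or knocked over (distance of threadlock_bottle from where it was at the start of the episode above 0.03 m or angle between threadlock_bottle's own z axis and vertical above 0.5 rad).
It fails at once if the dish is shifted by over 30 mm (distance of parts_dish from where it was at the start of the episode above 0.03 m).
It also fails if it takes over 64 s, if anything falls off the work surface, if the arm or the gripper's body presses on something with over 40 N, if the wrist force passes 120 N, or if a joint passes its speed limit or range.

## Working session

There is one attempt and no reset: what is moved stays moved. The work goes in short steps, Python scripts to look and compute and a tool call to move; the robot and the scene stay as the last step left them, time stands still between calls to the robot, and variables do not carry over. Pictures are saved under pics/ and viewed, at most 10 in all, crops included, and the job is handed in when it is done.

Besides the shell and the picture viewer there is one more tool, called after "Call:" by a JSON object that holds its "name" and its "arguments", one argument or row to a line. drive_tool: Moves the arm, as the interface text tells. Scaled input: -1 to 1 covers 30 cm each way for a shift and 45 degrees each way for a turn. Its arguments: {"type":"object","properties":{"plan":{"type":"array","items":{"type":"array","items":{"type":"array","items":{"type":"number","minimum":-1,"maximum":1}}}}},"required":["plan"]}

```bash
mkdir -p pics; ls; python3 - <<'E'
from cell import robot
import cv2,numpy as np
np.set_printoptions(precision=4,suppress=True)
for n in("side","top"):
    c=robot.read_camera(n);cv2.imwrite(f"pics/{n}0.png",c["img"]);print(n,c["fovy"],c["cx"],c["cy"],c["D"]);print(c["cam_to_world"])
s=robot.state();print(s)
E
```

```text
pics
side 54.84078878498749 249.73057850351495 192.12637870359794 [-0.1057  0.      0.      0.      0.    ]
[[-0.9481 -0.183   0.2599  0.2726]
 [-0.3175  0.5087 -0.8003  0.8355]
 [ 0.0143 -0.8413 -0.5404  0.7663]
 [ 0.      0.      0.      1.    ]]
top 47.818771518773815 262.0368780831148 191.33514636369267 [-0.0558  0.      0.      0.      0.    ]
[[ 0.013  -0.9974  0.0709  0.4758]
 [-0.9998 -0.0118  0.018  -0.0771]
 [-0.0171 -0.0711 -0.9973  1.4024]
 [ 0.      0.      0.      1.    ]]
{'time_s': 0.1, 'qpos': array([ 1.2713,  0.3117,  0.014 ,  1.5129, -0.0045,  1.3192, -0.0272]), 'joint_velocities': array([-0.0013, -0.0006,  0.0004, -0.0037,  0.0006,  0.0008,  0.0032]), 'joint_efforts': array([  0.001 , -38.0856,   0.147 , -23.1241,   0.0126,   0.0081,
        -0.    ]), 'ee_pos': array([ 0.1401, -0.5312,  0.2303]), 'ee_rot': array([-3.1135, -0.4037,  0.0005]), 'contact_force': array([-0.2472,  0.3556,  0.0497]), 'wrist_torque': array([-0.0422, -0.0442,  0.007 ]), 'grip_force': 0.0, 'width': 1.0015388424147271}
```

View pics/side0.png

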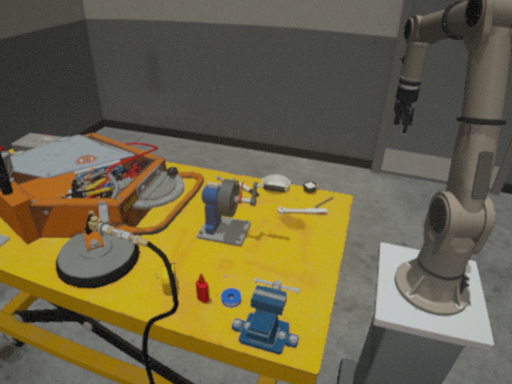

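View pics/top0.png

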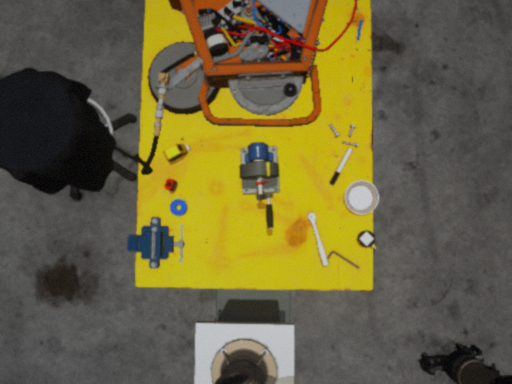

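The top view shows the stand at about (260,170) with the black handle at (269,215). The side view shows the wheel at (228,198), handle around (250,190). The dish is right at (361,197) and the bottle at (171,185), both in the top view. I'll enlarge these next.

```bash
python3 - <<'E'
import cv2,numpy as np
a=cv2.imread("pics/side0.png")[165:255,190:290]; b=cv2.imread("pics/top0.png")[135:240,225:305]
a=cv2.resize(a,None,fx=4,fy=4,interpolation=cv2.INTER_CUBIC); b=cv2.resize(b,None,fx=5,fy=5,interpolation=cv2.INTER_CUBIC)
o=np.zeros((525,800,3),np.uint8);o[:360,:400]=a;o[:525,400:]=b
cv2.imwrite("pics/crop0.png",o)
E
```

```text
(no output)
```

View pics/crop0.png

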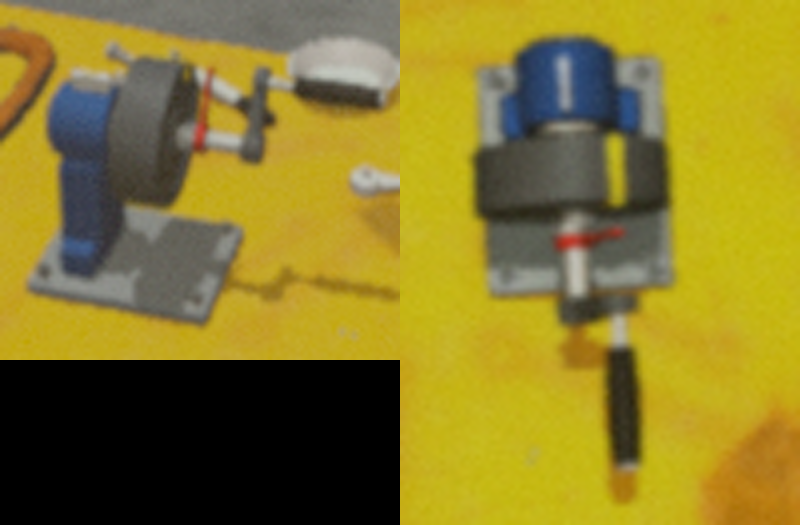

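Crops show the handle's ends at top pixels (269,204.4) and (270.4,228), and at side pixels (264.2,186.2) and (286.2,189.5). The foot plate's corners and the pointer hub are visible too. The yellow mark lies almost behind the pointer, a little less clockwise. I'll fit the stand's pose and the crank angle.

```bash
cat > h.py <<'E'
from cell import robot
import cv2,numpy as np
from scipy.optimize import least_squares
from scipy.spatial.transform import Rotation as R
np.set_printoptions(precision=4,suppress=True)
def proj(c,P):
    f=192/np.tan(np.radians(c["fovy"])/2);K=np.array([[f,0,c["cx"]],[0,f,c["cy"]],[0,0,1]])
    M=np.linalg.inv(c["cam_to_world"]);return cv2.projectPoints(np.array(P,float).reshape(-1,3),cv2.Rodrigues(M[:3,:3])[0],M[:3,3],K,np.array(c["D"]))[0][:,0]
def S2W(p,P):
    x,y,a=p[:3];return R.from_euler('z',a).apply(np.array(P,float))+[x,y,0]
def hand(p,q,dx=0):
    return [-.098+dx,-.05*np.sin(q),.135+.05*np.cos(q)]
E
python3 - <<'E'
from h import *
t=robot.read_camera("top");s=robot.read_camera("side")
def tp(u,v):return [225+(u-400)/5,135+v/5]
def sp(u,v):return [190+u/4,165+v/4]
def mod(p):
    q=p[3];h=[hand(p,q,-.033),hand(p,q,.033)]
    return S2W(p,h+[[-.02,.06,.014],[-.02,-.06,.014]]),S2W(p,h+[[.13,.06,.014],[-.02,.06,.014],[-.02,-.06,.014]])
zt=np.array([tp(627,465),tp(620,347),tp(490,293),tp(672,283)])
zs=np.array([sp(385,98),sp(297,85),sp(28,290),sp(207,322),sp(243,230)])
def res(p):
    a,b=mod(p);return np.r_[(proj(t,a)-zt).ravel(),(proj(s,b)-zs).ravel()]
r=least_squares(res,[.5,-.1,0,.5],loss='soft_l1');p=r.x
print(p,r.cost);print(res(p))
print("handle",S2W(p,[hand(p,p[3])]),"axis",S2W(p,[[-.098,0,.135]]))
np.save("p.npy",p)
E
```

```text
[ 0.5873 -0.0459  0.0998  0.4659] 4.0051619466445505
[ 0.4865  0.1468 -0.1682  0.3953 -0.872   1.5619 -0.0807  0.2938 -0.9446
  0.2581 -0.7266  0.6424 -0.7418 -0.7665  0.5061 -1.2613  0.0223 -1.1146]
handle [[ 0.4921 -0.078   0.1797]] axis [[ 0.4898 -0.0557  0.135 ]]
```

Call:
{"name": "drive_tool", "arguments": {
  "plan": [
    [[0,0,-0.05,0,0,0.1,1],[0,0,-0.05,0,0,0.1,1],[0.064,-0.07,0,0,0,0,1],[0.064,-0.07,0,0,0,0,1],[0.064,-0.07,0,0,0,0,1],[0.064,-0.07,0,0,0,0,1],[0.064,-0.07,0,0,0,0,1],[0.064,-0.07,0,0,0,0,1]]
  ]
}}

```text
time_s: 0.87
ee_pos: [0.2427, -0.3935, 0.2612]
ee_rot: [-3.137, -0.158, 0.0]
contact_force: [0.5, -0.1, 1.2]
width: 1.001
grip_force: 0.0
```

Call:
{"name": "drive_tool", "arguments": {
  "plan": [
    [[0.064,-0.07,0,0,0,0,1],[0.064,-0.07,0,0,0,0,1],[0.064,-0.07,0,0,0,0,1],[0.064,-0.07,0,0,0,0,1],[0.064,-0.07,0,0,0,0,1],[0.064,-0.07,0,0,0,0,1],[0.064,-0.07,0,0,0,0,1],[0.064,-0.07,0,0,0,0,1]]
  ]
}}

```text
time_s: 1.53
ee_pos: [0.3786, -0.211, 0.2613]
ee_rot: [3.137, 0.158, -0.0]
contact_force: [0.2, -1.1, 0.6]
width: 0.999
grip_force: 0.0
```

```bash
cat >> h.py <<'E'
def go(P):
    s=robot.state();r=R.from_rotvec(s["ee_rot"])
    print("t",s["time_s"],"pos",s["ee_pos"],"F",s["contact_force"],"w",s["width"],"g",s["grip_force"])
    print("tool shift/0.3",r.inv().apply(np.array(P)-s["ee_pos"])/.3,"xaxis yaw",np.arctan2(*r.as_matrix()[[1,0],0]),"z",r.as_matrix()[:,2])
E
python3 - <<'E'
from h import *
p=np.load("p.npy");P=S2W(p,[hand(p,p[3],-.012)])[0];print(P)
go(P-[0,0,.019])
E
```

```text
[ 0.4801 -0.0792  0.1797]
t 1.5333 pos [ 0.3786 -0.211   0.2613] F [ 0.1575 -1.1163  0.5965] w 0.9990139517641428 g 0.0
tool shift/0.3 [ 0.3809 -0.403   0.3352] xaxis yaw 0.1006892750831801 z [-0.0001 -0.0002 -1.    ]
```

Call:
{"name": "drive_tool", "arguments": {
  "plan": [
    [[0.063,-0.067,0,0,0,0,1],[0.063,-0.067,0,0,0,0,1],[0.063,-0.067,0,0,0,0,1],[0.063,-0.067,0,0,0,0,1],[0.063,-0.067,0,0,0,0,1],[0.063,-0.067,0,0,0,0,1],[0,0,0,0,0,0,1],[0,0,0,0,0,0,1]]
  ]
}}

```text
time_s: 2.2
ee_pos: [0.4792, -0.079, 0.261]
ee_rot: [-3.136, -0.165, 0.001]
contact_force: [0.2, -0.7, 0.1]
width: 0.998
grip_force: 0.0
```

```bash
python3 - <<'E'
from h import *
p=np.load("p.npy");P=S2W(p,[hand(p,p[3],-.012)])[0]
go(P-[0,0,.019])
a=robot.read_camera("side")["img"][150:250,190:300]; b=robot.read_camera("top")["img"][135:240,225:305]
a=cv2.resize(a,None,fx=4,fy=4,interpolation=cv2.INTER_CUBIC); b=cv2.resize(b,None,fx=4.5,fy=4.5,interpolation=cv2.INTER_CUBIC)
o=np.zeros((480,800,3),np.uint8);o[:400,:440]=a;o[:b.shape[0],440:]=b[:,:360];cv2.imwrite("pics/crop1.png",o)
E
```

```text
t 2.2 pos [ 0.4792 -0.079   0.261 ] F [ 0.2373 -0.6672  0.0852] w 0.9983068142669839 g 0.0
tool shift/0.3 [0.0031 0.0013 0.3343] xaxis yaw 0.10510389954602409 z [-0.0006  0.0008 -1.    ]
```

View pics/crop1.png

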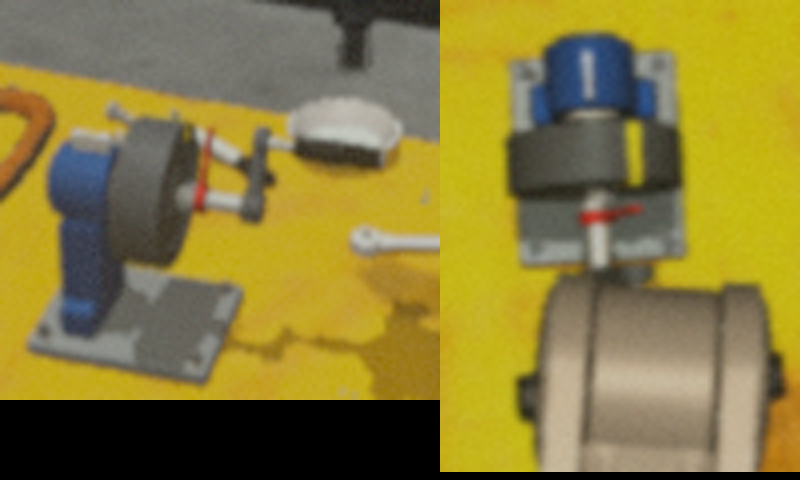

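The side crop shows the fingers straight above the handle. The wheel hasn't moved and its mark is still close behind the pointer. Next I descend and grip.

Call:
{"name": "drive_tool", "arguments": {
  "plan": [
    [[0,0,0.067,0,0,0,1],[0,0,0.067,0,0,0,1],[0,0,0.067,0,0,0,1],[0,0,0.067,0,0,0,1],[0,0,0.067,0,0,0,1],[0,0,0,0,0,0,0.6],[0,0,0,0,0,0,0],[0,0,0,0,0,0,0]]
  ]
}}

```text
time_s: 2.97
ee_pos: [0.4793, -0.0819, 0.1619]
ee_rot: [3.137, 0.156, 0.003]
contact_force: [0.1, 0.2, 0.2]
width: 0.606
grip_force: 0.0
```

Call:
{"name": "drive_tool", "arguments": {
  "plan": [
    [[0,0,0,0,0,0,0],[0,0,0,0,0,0,0],[0,0,0,0,0,0,0],[0,0,0,0,0,0,0]]
  ]
}}

```text
time_s: 3.3
ee_pos: [0.4796, -0.0797, 0.1619]
ee_rot: [-3.137, -0.159, -0.003]
contact_force: [-0.2, 3.0, 3.7]
width: 0.197
grip_force: 58.4
```

```bash
python3 - <<'E'
import numpy as np
q=.466+.2*np.arange(31);d=np.c_[np.diff(np.sin(q)),-np.diff(np.cos(q))]*.05/.3
for a,b in zip(q[1:],d.round(3)):print(round(a,2),b)
E
```

```text
0.67 [0.028 0.018]
0.87 [0.024 0.023]
1.07 [0.019 0.027]
1.27 [0.013 0.031]
1.47 [0.007 0.033]
1.67 [0.    0.033]
1.87 [-0.006  0.033]
2.07 [-0.013  0.031]
2.27 [-0.019  0.028]
2.47 [-0.024  0.023]
2.67 [-0.028  0.018]
2.87 [-0.031  0.012]
3.07 [-0.033  0.006]
3.27 [-0.033 -0.001]
3.47 [-0.032 -0.007]
3.67 [-0.03  -0.014]
3.87 [-0.027 -0.019]
4.07 [-0.023 -0.024]
4.27 [-0.017 -0.028]
4.47 [-0.011 -0.031]
4.67 [-0.005 -0.033]
4.87 [ 0.002 -0.033]
5.07 [ 0.008 -0.032]
5.27 [ 0.015 -0.03 ]
5.47 [ 0.02  -0.026]
5.67 [ 0.025 -0.022]
5.87 [ 0.029 -0.016]
6.07 [ 0.032 -0.01 ]
6.27 [ 0.033 -0.004]
6.47 [0.033 0.003]
```

Call:
{"name": "drive_tool", "arguments": {
  "plan": [
    [[0,0.028,0.018,0,0,0,0],[0,0.024,0.023,0,0,0,0],[0,0.019,0.027,0,0,0,0],[0,0.013,0.031,0,0,0,0],[0,0.007,0.033,0,0,0,0],[0,0,0,0,0,0,0],[0,0,0,0,0,0,0]]
  ]
}}

```text
time_s: 3.88
ee_pos: [0.4812, -0.1037, 0.1194]
ee_rot: [-3.131, -0.162, 0.002]
contact_force: [2.1, 8.6, -6.3]
width: 0.198
grip_force: 58.7
```

```bash
cat >> h.py <<'E'
def rep():
    p=np.load("p.npy");s=robot.state();r=R.from_euler('z',p[2]).inv()
    d=r.apply(s["ee_pos"]-[p[0],p[1],0]);d-=[-.098,0,.116]
    q=np.arctan2(-d[1],d[2]);f=r.apply(s["contact_force"])
    print("t %.2f x %.4f q %.3f rad %.4f Fx %.1f Fcw %.1f Frad %.1f g %.0f"%(s["time_s"],d[0],q%6.2832,np.hypot(d[1],d[2]),f[0],-f[1]*np.cos(q)-f[2]*np.sin(q),-f[1]*np.sin(q)+f[2]*np.cos(q),s["grip_force"]), s["wrist_torque"], s["ee_rot"])
E
python3 -c "from h import *;rep()"
```

```text
t 3.88 x -0.0133 q 1.500 rad 0.0471 Fx 2.9 Fcw 5.7 Frad -8.7 g 59 [ 1.5234 -0.4516 -0.1912] [-3.1309 -0.1618  0.002 ]
```

Call:
{"name": "drive_tool", "arguments": {
  "plan": [
    [[0,-0.004,0.033,0,0,0,0],[0,-0.01,0.033,0,0,0,0],[0,-0.015,0.031,0,0,0,0],[0,-0.019,0.028,0,0,0,0],[0,-0.024,0.023,0,0,0,0],[0,-0.028,0.018,0,0,0,0],[0,0,0,0,0,0,0],[0,0,0,0,0,0,0]]
  ]
}}

```text
time_s: 4.55
ee_pos: [0.4793, -0.0735, 0.0729]
ee_rot: [-3.133, -0.163, -0.002]
contact_force: [-3.3, 8.3, 9.7]
width: 0.198
grip_force: 60.5
```

```bash
python3 - <<'E'
from h import *
rep()
a=robot.read_camera("side")["img"][150:250,190:300]; b=robot.read_camera("top")["img"][135:240,225:305]
a=cv2.resize(a,None,fx=4,fy=4,interpolation=cv2.INTER_CUBIC); b=cv2.resize(b,None,fx=4.5,fy=4.5,interpolation=cv2.INTER_CUBIC)
o=np.zeros((480,800,3),np.uint8);o[:400,:440]=a;o[:b.shape[0],440:]=b[:,:360];cv2.imwrite("pics/crop2.png",o)
E
```

```text
t 4.55 x -0.0122 q 2.773 rad 0.0463 Fx -2.5 Fcw 4.6 Frad -12.1 g 61 [ 1.8847  0.5597 -0.2646] [-3.1327 -0.1632 -0.0024]
```

View pics/crop2.png

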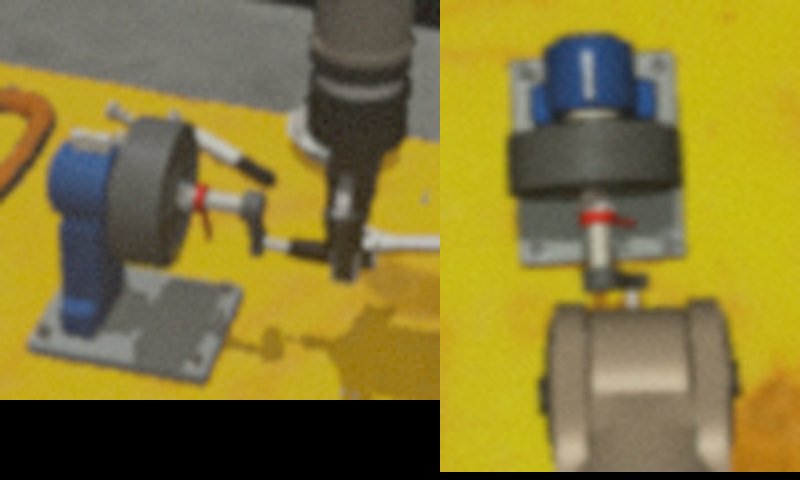

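The pointer now points down and right, the grip is good, and the gripper's body clears the shaft. The mark is hidden underneath. I keep turning and take out the radial offset.

Call:
{"name": "drive_tool", "arguments": {
  "plan": [
    [[0,-0.031,0.007,0,0,0,0],[0,-0.034,0.003,0,0,0,0],[0,-0.034,-0.003,0,0,0,0],[0,-0.032,-0.009,0,0,0,0],[0,-0.03,-0.014,0,0,0,0],[0,-0.026,-0.019,0,0,0,0],[0,0,0,0,0,0,0],[0,0,0,0,0,0,0]]
  ]
}}

```text
time_s: 5.32
ee_pos: [0.4753, -0.0204, 0.0823]
ee_rot: [-3.135, -0.16, -0.008]
contact_force: [3.7, 4.4, -1.4]
width: 0.195
grip_force: 60.0
```

```bash
python3 -c "from h import *;rep()"
```

```text
t 5.32 x -0.0109 q 3.968 rad 0.0497 Fx 4.1 Fcw 1.7 Frad 3.9 g 60 [ 0.7573 -0.8466 -0.2229] [-3.1352 -0.16   -0.0085]
```

Call:
{"name": "drive_tool", "arguments": {
  "plan": [
    [[0,-0.023,-0.024,0,0,0,0],[0,-0.017,-0.028,0,0,0,0],[0,-0.011,-0.031,0,0,0,0],[0,-0.005,-0.033,0,0,0,0],[0,0.002,-0.033,0,0,0,0],[0,0.008,-0.032,0,0,0,0],[0,0,0,0,0,0,0],[0,0,0,0,0,0,0]]
  ]
}}

```text
time_s: 5.98
ee_pos: [0.4745, -0.0074, 0.1377]
ee_rot: [-3.136, -0.159, -0.011]
contact_force: [3.9, 3.2, 3.8]
width: 0.196
grip_force: 60.9
```

```bash
python3 -c "from h import *;rep()"
```

```text
t 5.98 x -0.0105 q 5.125 rad 0.0541 Fx 4.2 Fcw 2.4 Frad 4.1 g 61 [ 0.7415 -0.8987 -0.149 ] [-3.1361 -0.1586 -0.0108]
```

Call:
{"name": "drive_tool", "arguments": {
  "plan": [
    [[0,0.015,-0.03,0,0,0,0],[0,0.02,-0.026,0,0,0,0],[0,0.025,-0.022,0,0,0,0],[0,0.029,-0.016,0,0,0,0],[0,0.032,-0.01,0,0,0,0],[0,0.033,-0.004,0,0,0,0],[0,0.033,0.003,0,0,0,0],[0,0,0,0,0,0,0]]
  ]
}}

```text
time_s: 6.65
ee_pos: [0.4784, -0.0637, 0.1681]
ee_rot: [-3.135, -0.157, -0.004]
contact_force: [2.1, 3.5, 3.1]
width: 0.198
grip_force: 60.9
```

Call:
{"name": "drive_tool", "arguments": {
  "plan": [
    [[0,0.02,0.005,0,0,0,0],[0,0,0,0,0,0,0],[0,0,0,0,0,0,0],[0,0,0,0,0,0,0],[0,0,0,0,0,0,0],[0,0,0,0,0,0,0],[0,0,0,0,0,0,0],[0,0,0,0,0,0,0]]
  ]
}}

```text
time_s: 7.32
ee_pos: [0.4787, -0.0692, 0.1667]
ee_rot: [-3.137, -0.16, -0.004]
contact_force: [2.2, 4.4, 3.7]
width: 0.197
grip_force: 61.0
```

```bash
cat >> h.py <<'E'
def shot(n):
    rep()
    a=robot.read_camera("side")["img"][160:235,205:275]; b=robot.read_camera("top")["img"][155:205,232:292]
    a=cv2.resize(a,None,fx=5.6,fy=5.6,interpolation=cv2.INTER_CUBIC); b=cv2.resize(b,None,fx=6.6,fy=6.6,interpolation=cv2.INTER_CUBIC)
    o=np.zeros((430,800,3),np.uint8);o[:a.shape[0],:a.shape[1]]=a;o[:b.shape[0],400:400+b.shape[1]]=b;cv2.imwrite(f"pics/{n}.png",o)
E
python3 -c "from h import *;shot('c3')"
```

```text
t 7.32 x -0.0124 q 0.238 rad 0.0522 Fx 2.6 Fcw -4.9 Frad 2.6 g 61 [ 0.8913 -0.6492 -0.2798] [-3.1367 -0.1601 -0.0037]
```

View pics/c3.png

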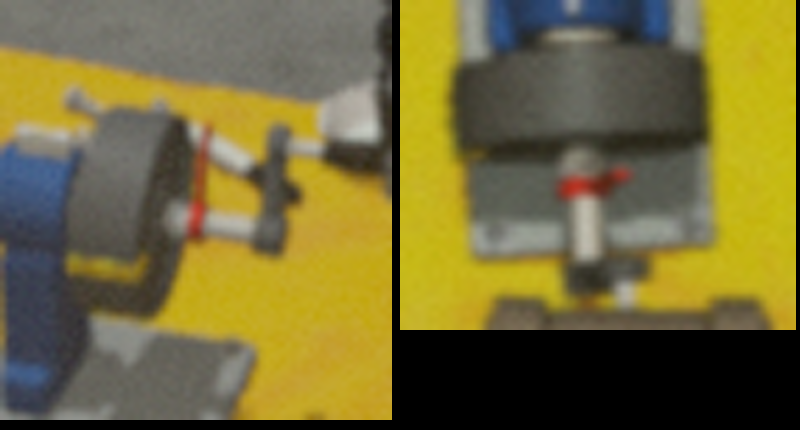

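The pointer is now past the top, leaning right, so the crank is above 6.3. The mark is on the wheel's left rim, low, on a line from (70,265) to (148,258) in the side crop. The wheel lags by about 2 rad, so I turn anticlockwise, after measuring the mark's angle.

```bash
cat >> h.py <<'E'
def mark(pts):
    p=np.load("p.npy");c=robot.read_camera("side")
    z=np.array([[205+u/5.6,160+v/5.6] for u,v in pts]);t=np.linspace(0,6.28,629)
    for x,zz in zip((.06,.018),z):
        P=proj(c,S2W(p,np.c_[0*t+x,-.058*np.sin(t),.135+.058*np.cos(t)]))
        d=np.linalg.norm(P-zz,axis=1);i=np.argsort(d)[:4];print(t[i],d[i])
E
python3 - <<'E'
from h import *
mark([(70,265),(148,258)])
p=np.load("p.npy");c=robot.read_camera("side");print((proj(c,S2W(p,[[.018,0,.135],[0,0,.135],[0,-.056*.0,.135]]))-[205,160])*5.6)
q=6.28+.3-.2*np.arange(20);d=np.c_[np.diff(np.sin(q)),-np.diff(np.cos(q))]*.05/.3
for a,b in zip(q[1:],d.round(3)):print(round(a,2),b)
E
```

```text
[4.77 4.76 4.78 4.75] [1.31   1.316  1.3247 1.3419]
[4.96 4.95 4.97 4.94] [1.4004 1.406  1.4188 1.4352]
[[167.8568 221.5383]
 [199.8463 226.0058]
 [199.8463 226.0058]]
6.38 [-0.033 -0.007]
6.18 [-0.033  0.   ]
5.98 [-0.033  0.007]
5.78 [-0.031  0.013]
5.58 [-0.027  0.019]
5.38 [-0.023  0.024]
5.18 [-0.018  0.028]
4.98 [-0.012  0.031]
4.78 [-0.006  0.033]
4.58 [0.001 0.033]
4.38 [0.008 0.032]
4.18 [0.014 0.03 ]
3.98 [0.02  0.027]
3.78 [0.025 0.022]
3.58 [0.029 0.017]
3.38 [0.031 0.011]
3.18 [0.033 0.005]
2.98 [ 0.033 -0.002]
2.78 [ 0.032 -0.009]
```

Call:
{"name": "drive_tool", "arguments": {
  "plan": [
    [[0,-0.033,-0.006,0,0,0,0],[0,-0.033,0,0,0,0,0],[0,-0.033,0.007,0,0,0,0],[0,-0.031,0.013,0,0,0,0],[0,-0.027,0.019,0,0,0,0],[0,-0.023,0.024,0,0,0,0],[0,-0.018,0.028,0,0,0,0],[0,0,0,0,0,0,0]]
  ]
}}

```text
time_s: 8.18
ee_pos: [0.4745, -0.0089, 0.141]
ee_rot: [-3.136, -0.162, -0.011]
contact_force: [7.3, 6.0, -1.3]
width: 0.195
grip_force: 60.4
```

```bash
python3 -c "from h import *;rep()"
```

```text
t 8.18 x -0.0106 q 5.193 rad 0.0542 Fx 7.8 Fcw -3.6 Frad 4.0 g 60 [ 1.2033 -1.4617 -0.2015] [-3.136  -0.1624 -0.0107]
```

Call:
{"name": "drive_tool", "arguments": {
  "plan": [
    [[0,-0.012,0.031,0,0,0,0],[0,-0.006,0.033,0,0,0,0],[0,0.001,0.033,0,0,0,0],[0,0.008,0.032,0,0,0,0],[0,0.014,0.03,0,0,0,0],[0,0.02,0.027,0,0,0,0],[0,0.025,0.022,0,0,0,0],[0,0.029,0.017,0,0,0,0]]
  ]
}}

```text
time_s: 8.85
ee_pos: [0.4763, -0.0336, 0.0735]
ee_rot: [-3.137, -0.161, -0.007]
contact_force: [3.2, 4.4, 5.2]
width: 0.195
grip_force: 61.2
```

Call:
{"name": "drive_tool", "arguments": {
  "plan": [
    [[0,0,0,0,0,0,0],[0,0,0,0,0,0,0],[0,0,0,0,0,0,0],[0,0,0,0,0,0,0],[0,0,0,0,0,0,0],[0,0,0,0,0,0,0],[0,0,0,0,0,0,0],[0,0,0,0,0,0,0]]
  ]
}}

```text
time_s: 9.52
ee_pos: [0.4763, -0.0362, 0.0728]
ee_rot: [3.136, 0.157, 0.007]
contact_force: [7.3, 1.1, -6.0]
width: 0.196
grip_force: 59.9
```

Call:
{"name": "drive_tool", "arguments": {
  "plan": [
    [[0,0,0,0,0,0,0],[0,0,0,0,0,0,0],[0,0,0,0,0,0,0],[0,0,0,0,0,0,0],[0,0,0,0,0,0,0],[0,0,0,0,0,0,0],[0,0,0,0,0,0,0],[0,0,0,0,0,0,0]]
  ]
}}

```text
time_s: 10.18
ee_pos: [0.4764, -0.0362, 0.0729]
ee_rot: [3.136, 0.157, 0.007]
contact_force: [7.4, 0.7, -5.4]
width: 0.193
grip_force: 59.9
```

```bash
python3 -c "from h import *;shot('c4')"
```

```text
t 10.18 x -0.0115 q 3.590 rad 0.0479 Fx 7.4 Fcw -2.4 Frad 4.8 g 60 [ 0.1138 -1.4731 -0.158 ] [3.1358 0.1573 0.0073]
```

View pics/c4.png

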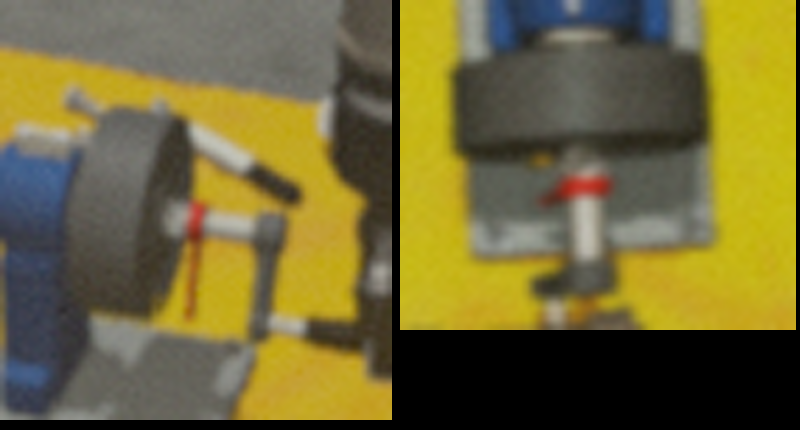

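The side crop shows the pointer down at about (190,310). The top crop shows the pointer's tip at (545,198), left of the shaft, with a yellow fleck, the mark, at (540,160) under the wheel's front edge. Next I turn both into angles.

```bash
python3 - <<'E'
from h import *
p=np.load("p.npy");c=robot.read_camera("top")
f=lambda P:(proj(c,S2W(p,P))-[232,155])*6.6+[400,0]
print("hub,wheel front centre",f([[0,0,.135],[.018,0,.135]]))
for t in np.arange(2.6,4.4,.15):
    print(t.round(2),"tip",f([[0,-.056*np.sin(t),.135+.056*np.cos(t)]])[0],"mark",f([[.018,-.058*np.sin(t),.135+.058*np.cos(t)]])[0])
im=c["img"];o=cv2.resize(im[160:190,240:285],None,fx=16,fy=16,interpolation=cv2.INTER_CUBIC)
s=cv2.resize(robot.read_camera("side")["img"][170:225,210:250],None,fx=2,fy=2)
cv2.imwrite("pics/c5.png",o)
E
```

```text
hub,wheel front centre [[580.166  191.6802]
 [576.6883 151.6   ]]
2.6 tip [644.8562 195.3289] mark [643.6642 156.862 ]
2.75 tip [628.7416 197.4546] mark [627.0176 159.1734]
2.9 tip [611.6596 199.4456] mark [609.3727 161.3104]
3.05 tip [593.9533 201.2635] mark [591.0825 163.2322]
3.2 tip [575.9732 202.873 ] mark [572.5074 164.9019]
3.35 tip [558.0729 204.2426] mark [554.011  166.2869]
3.5 tip [540.6053 205.3448] mark [535.9564 167.3595]
3.65 tip [523.9186 206.1563] mark [518.7018 168.0968]
3.8 tip [508.3522 206.6588] mark [502.597  168.4813]
3.95 tip [494.2317 206.8388] mark [487.9778 168.5017]
4.1 tip [481.8642 206.6886] mark [475.1617 168.1525]
4.25 tip [471.5321 206.2064] mark [464.4414 167.4355]
4.4 tip [463.4872 205.3969] mark [456.0785 166.3594]
```

View pics/c5.png

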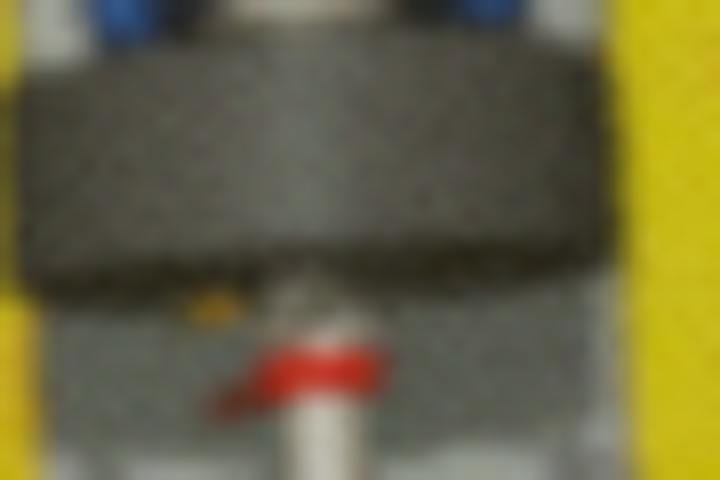

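The mark measures about 3.50 rad against the wheel's centre. The pointer reads 3.50 to 3.55 in the image and 3.51 from the handle's circle. They agree to about 0.05 rad, the wheel didn't move between the two pictures, and the grip is 60 N. I'm handing in.

```bash
python3 -c "
from h import *
rep();print(robot.sign_off())"
```

```text
t 10.38 x -0.0115 q 3.590 rad 0.0479 Fx 6.8 Fcw -2.5 Frad 3.7 g 60 [ 0.0844 -1.5039 -0.223 ] [3.1358 0.1574 0.0073]
the job is handed in; nothing more can be done
None
```

I turned the crank clockwise past the top, then back anticlockwise until the wheel hung still with its mark within about 0.05 rad of the pointer, and handed in at 10.4 s gripping the handle at 60 N; the sign-off gave no verdict.

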